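# Back the tyre-hoist winch off one notch

## Task

The drum of the tyre-hoist winch has been wound one notch too far for the new strap, so its strap slot leans towards the robot. Using only your fingertips, tip the pawl up off the ratchet and over onto its rest, push the spoked hand wheel back one notch (its top away from the robot) until the slot stands upright, then tip the pawl back down so that it sits in the notch and locks the drum there. Push gently and do not grip any part of the winch, and leave the things lying on the bench where they are.

Things in the scene. Friction and masses are not known exactly. Their poses are not given: they have to be found in the camera images.
- winch: Hand winch bolted to the bench and unable to move: grey frame, base plate 230 x 160 mm, two upright side plates. Origin under the base plate, between the side plates, at bench level. Its z is up, x points roughly away from the robot, y runs along the axle to the left. All x, y, z and directions below are in this frame.
- axle (a point): Point of the axle line midway between the side plates, at x -15, y 0, z 128 mm; the axle runs along y. On it turn as one part: the toothed ratchet (140 mm across, 12 teeth, 30 degrees a notch) at y 58 to 72 mm, the bare drum (56 mm thick, a 12 mm strap slot right through it) in the middle, and the hand wheel (four bare spokes, no rim) at y -85 mm.
- wheel (a joint): Turn of the ratchet, drum and hand wheel in rad. 0 = slot upright in the wanted notch, tooth against the seated pawl. Starts at -0.63 to -0.52 and grows as its top goes away from the robot. A seated pawl stops it that way. Stays where left: drag 0.25 N m. The pawl dropped at -0.15 to -0.01 seats in the wanted notch; past 0 it lands on top of a tooth, unseated.
- pawl (a joint): Swing of the pawl in rad: 0 = seated in a notch (up to 0.05 with play), about 0.17 = on top of a tooth, 1.4 = thrown right over, on its rest. A loose two-armed steel piece of about 0.3 kg; it falls by its own weight to whichever side of about 0.8 it is on: down into the teeth below that, over onto its rest above.
- pawl_pin (a point): Middle of the pawl's pivot pin, at x 70, y 65, z 194 mm on the winch; the pawl turns about the y direction.
- pawl_tab (a point): Middle of the pawl's thumb tab: steel plate 36 mm wide (along y), 26 mm tall, 9 mm thick, 68 mm from the pin (its end 81 mm). With the pawl seated the thumb arm stands up from the pin, leaning 20 degrees towards the robot (-x); pushing the tab away from the robot lifts the nose. On the rest, this arm lies 30 degrees above level beyond the pin.
- pawl_nose (a point): Middle of the pawl's nose, the end of the nose arm (14 mm wide along y, 14 to 20 mm thick), 72 mm from the pin. With the pawl seated this arm lies nearly level from the pin towards the robot, nose in the teeth. On the rest it stands about straight up above the pin; pushing it towards the robot (-x) tips the pawl down again.
- spoke_end (a point): Outer end of the hand wheel's uppermost spoke, 115 mm from the axle. The spoke is 11 mm thick with a round black grip, 19 mm thick, on its outer 45 mm. It leans 15 to 21 degrees towards the robot at the start and 15 degrees away from it in the wanted notch; the other spokes follow at 90 degrees.
- slot_lip (a point): Middle of the strap slot's mouth on the surface of the drum, 28 mm from the axle; straight above the axle when the slot is upright
- socket: Loose steel socket standing on the bench, 33 mm across, 78 mm tall; origin under its middle
- grease_tin: Loose round tin, 72 mm across, 62 mm tall; origin under its middle
- wheel_bolt: Loose wheel bolt standing on its head, 26 mm across, 50 mm tall; origin under its middle
- spanner: Loose steel spanner lying flat, 170 mm long along its x
- hammer: Loose hammer lying down, 280 mm long along its x
- paste_brush: Loose brush lying down, 200 mm long along its x
- gauge: Loose round pressure gauge lying face up, 60 mm across, with a brass stem

How it is judged:
On the way, in this order (a step that is already met when the one before it is completed fails the run):
1. the pawl is thrown over onto its rest, the wheel still in its first notch (value of joint pawl above 1.2 rad and value of joint wheel below -0.4 rad), for 0.2 s.
2. the wheel is pushed back with the pawl off (value of joint pawl above 1 rad and value of joint wheel above -0.35 rad), for 0.1 s.
At the end, for the whole second after the job is handed in: The slot is upright, no more than 9 degrees short of the wanted notch (wheel joint -0.16 to 0.05 rad), the pawl is seated in that notch (pawl joint below 0.08 rad), and the wheel is still (value of joint wheel between -0.16 and 0.05 rad and value of joint pawl below 0.08 rad and velocity of joint wheel between -0.05 and 0.05 rad/s); the robot touches nothing.
It fails at once if the winch is gripped or forced: more than 30 N from the fingers (contact force between the fingers and winch above 30 N).
It fails at once if the winch is pushed with something other than the fingers (contact force between the arm and winch above 3 N).
It fails at once if a thing lying on the bench is moved more than 20 mm or lifted (distance of any of socket, grease_tin, wheel_bolt, spanner, hammer, paste_brush, gauge from where it was at the start of the episode above 0.02 m).
It also fails if it takes over 58 s, if anything falls off the work surface, if the arm or the gripper's body presses on something with over 40 N, if the wrist force passes 120 N, or if a joint passes its speed limit or range.

## Robot

A 7-joint arm with a two-finger parallel gripper is mounted at the origin on the work surface. World frame = base frame: x ahead of the robot, y to its left, z up, the work surface at z = 0. Lengths are in m, angles in rad, forces in N, time in s.
With the tool pointing down it reaches from about 0.4 to 0.85 m from the base axis. Payload 10.4 kg.
Tool frame: the origin (TCP) lies at the very end of the fingers, on their centre line; the grasp point (between the pads) lies 19 mm behind it (manip.grip_depth is the distance from the TCP to the grasp point, in m); z points along the fingers, y is the direction in which the jaws open and shut (so a half turn about z gives the same grasp; the last joint's range is limited). The gripper opens to 85 mm and grips with 20 to 120 N. Pads are 22 mm wide; open, the fingers measure 114 mm over their backs; the gripper's body (76 mm by 85 mm) begins 54 mm behind the grasp point. The pads swing forward as they close: fully open they stand 13 mm farther back than shut.
Start: joints at [1.232, 0.332, -0.065, 1.46, 0.022, 1.35, -0.088], TCP at [0.194, -0.594, 0.231] pointing down, gripper open.
Joint ranges: [-2.6, 2.6], [-0.5, 2.12], [-1.47, 1.34], [0.16, 2.42], [-1.27, 4.41], [0.06, 2.06], [-2.6, 2.6]. Speed limits (rad/s): [2.22, 2.22, 2.79, 2.79, 3.14, 3.14, 3.14].

## Interface

Orientations are given as a unit quaternion [x, y, z, w].
In Python, from workcell import manip gives the robot as it stands.
- The arm moves only by the tool step_arm, never from a script. Its argument "motion" is a list of rows, each a list of 6 numbers: the shift along the tool's x, y, z in mm, then the turn, a rotation vector about the tool's x, y, z in degrees. A call has 1 to 20 rows; each row shifts and turns the pose as measured when the row begins, along the tool's axes as they then stand; what a row does not reach is not made up. A row lasts 1/8 s, in which the tool goes at most 62.5 mm and 10.7 degrees, less where a joint would pass 70% of its speed; a pose out of reach is approached as far as the arm can. A call with a gripper value outside its range is refused whole. "jaw" is the finger opening in mm, from 0 to 85.4, set as the call begins (left out, the last holds). The fingers move at their own pace and stop on an object; "force" is the grip in N (left out, the last holds). Time passes only in rows, so rows that do not move let the fingers close. It gives the time, the measured TCP pose, the force and the opening at its end, in the units of the state.
- manip.get_obs(): the state, without advancing time (a new reading comes with each control period).
- manip.camera(name): name is "scene" or "top" or "wrist"; returns the picture (480x640x3 uint8, blue, green, red); there is no depth.
- manip.camera_info(name): a dict with "camera_matrix" (3x3 intrinsics, pixels), "k1" (the pictures are not rectified: a ray, as slopes to the right and down, at radius r is drawn at 1 + k1 r^2 times it, then the intrinsics apply), "R" (3x3) and "t" (3): a world point X has camera coordinates R X + t. Camera axes: x right, y down, z forward; pixel columns grow to the right and rows downward; lengths in m; the calibration is good to about 2 mm. A picture is of the moment at which its call begins: read the wrist's pose just before it. camera_info takes no time and is no camera call; for the wrist camera it gives the pose at the moment of the call.
- manip.hand_in(): hands the job in, once; it reports no verdict.
The state is a dict: "clock": time; "joint_pos": joint angles; "joint_velocities": joint speeds; "tau": joint torques, N m; "position": TCP position; "ee_rot": TCP orientation; "ft_force": force on the tool from outside, world axes, zero at the start; "torque": the same for the moment, N m; "grip_width": opening from 0.0 (shut) to 1.0 (fully open).
Only numpy, scipy, OpenCV 4.12 (cv2) and the standard library are available. Lean on these libraries where they do the work, as an engineer would, in place of code of your own. Each camera call takes 0.05 s, during which the arm holds its last target.

## Working session

There is one attempt and no reset: what is moved stays moved. The work goes in short steps, Python scripts to look and compute and a tool call to move; the robot and the scene stay as the last step left them, time stands still between calls to the robot, and variables do not carry over. Pictures are saved under pics/ and viewed, and the job is handed in when it is done.

Besides the shell and the picture viewer there is one more tool, called after "Emit:" as name(argument=value, ...), one argument or row to a line, values as JSON. step_arm: Moves the arm, as the interface text tells. Its arguments: {"type":"object","properties":{"motion":{"type":"array"},"jaw":{"type":"number"},"force":{"type":"number"}},"required":["motion"]}

```bash
mkdir -p pics; ls
python3 - <<'E'
from workcell import manip
import cv2
o=manip.get_obs();print(o)
for n in ("scene","top","wrist"):
    i=manip.camera_info(n);print(n,i)
    cv2.imwrite(f"pics/{n}0.png",manip.camera(n))
E
```

```text
pics
{'clock': 0.0, 'joint_pos': array([ 1.23240037,  0.33287456, -0.06464544,  1.46095688,  0.02156653,
        1.34988744, -0.08849288]), 'joint_velocities': array([ 0.0011642 , -0.00071956, -0.00131474,  0.00052784,  0.00033035,
       -0.00042789, -0.0002975 ]), 'tau': array([ 5.16677865e-04, -6.25446582e+01,  4.91512008e-02, -3.91594291e+01,
        1.61214540e-02,  1.00448666e-02,  7.21858123e-05]), 'position': array([ 0.19396492, -0.59374191,  0.23050667]), 'ee_rot': array([ 9.87562136e-01,  1.57227586e-01, -1.38135839e-04, -7.02851553e-04]), 'ft_force': array([-0.92236445, -0.46592759, -1.10922693]), 'torque': array([-0.01095826,  0.01328584, -0.02466826]), 'grip_width': 0.9983515131334854}
scene {'camera_matrix': array([[482.80760928,   0.        , 317.99686004],
       [  0.        , 482.80760928, 238.06073132],
       [  0.        ,   0.        ,   1.        ]]), 'k1': -0.005316263038961971, 'R': array([[-0.41443971,  0.9100713 ,  0.00315579],
       [ 0.59590687,  0.27398917, -0.75486749],
       [-0.68784789, -0.31096651, -0.65586973]]), 't': array([ 0.229122  , -0.19940574,  1.58013593])}
top {'camera_matrix': array([[543.70239737,   0.        , 325.47325607],
       [  0.        , 543.70239737, 241.63912901],
       [  0.        ,   0.        ,   1.        ]]), 'k1': -0.03580489569837112, 'R': array([[ 0.01588045, -0.99981556,  0.01080066],
       [-0.99738113, -0.01660222, -0.07039352],
       [ 0.07055985, -0.0096545 , -0.99746083]]), 't': array([-0.03131769,  0.55986678,  1.32734163])}
wrist {'camera_matrix': array([[429.18210246,   0.        , 316.60751113],
       [  0.        , 429.18210246, 241.45102535],
       [  0.        ,   0.        ,   1.        ]]), 'k1': -0.006824139415906096, 'R': array([[ 0.31136812, -0.95028821, -0.00148959],
       [-0.90245079, -0.29618423,  0.3128218 ],
       [-0.29771206, -0.09605846, -0.94981067]]), 't': array([-0.62453623, -0.04037692,  0.38057417])}
```

View pics/scene0.png

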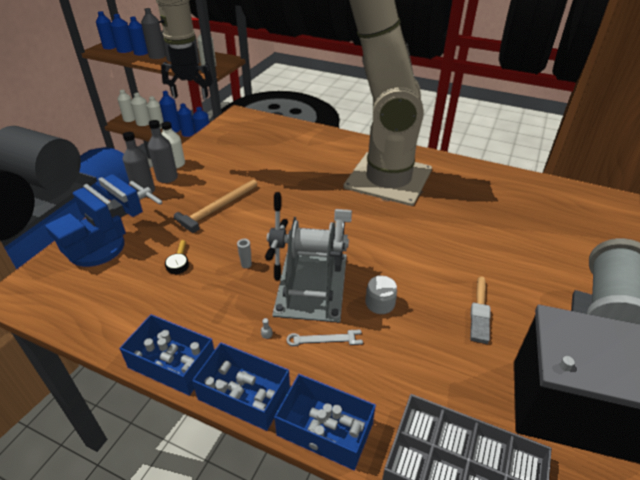

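View pics/top0.png

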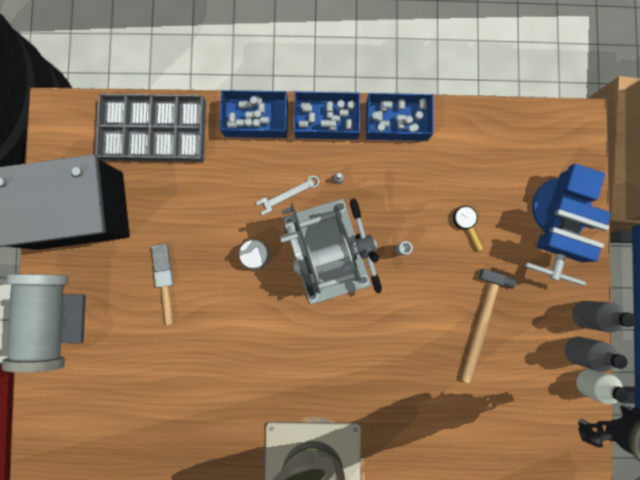

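View pics/wrist0.png

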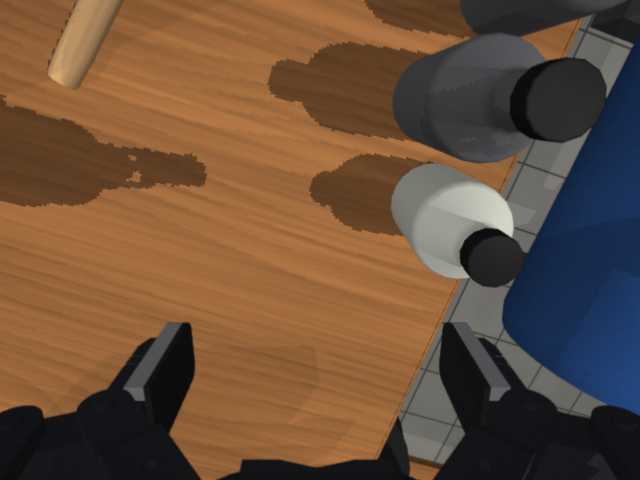

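Run:
```python
import cv2
a=cv2.imread("pics/top0.png")[180:320,220:420];cv2.imwrite("pics/topc.png",cv2.resize(a,(800,560),interpolation=cv2.INTER_CUBIC))
a=cv2.imread("pics/scene0.png")[180:330,230:400];cv2.imwrite("pics/scenec.png",cv2.resize(a,(680,600),interpolation=cv2.INTER_CUBIC))
```

```text
(no output)
```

View pics/topc.png

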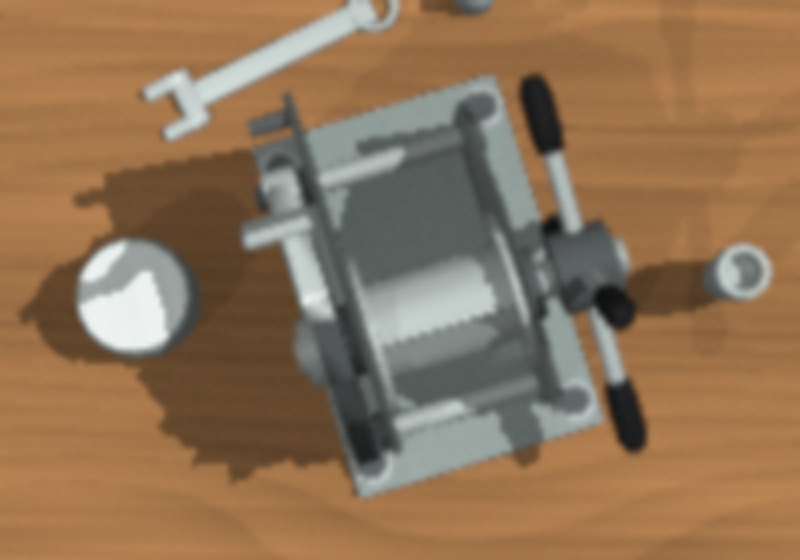

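View pics/scenec.png

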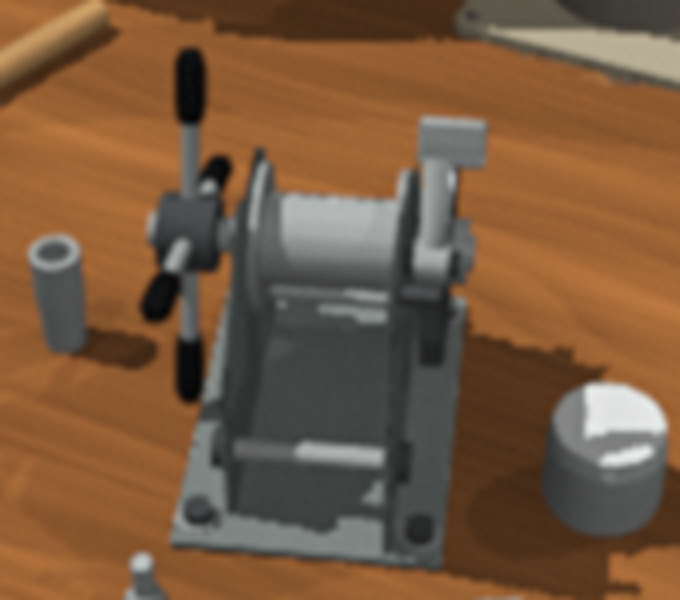

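```bash
cat > h.py <<'E'
import numpy as np,cv2
from workcell import manip
def proj(i,X):
    c=np.asarray(X)@i['R'].T+i['t']; s=c[...,:2]/c[...,2:]; r2=(s**2).sum(-1,keepdims=True)
    s=s*(1+i['k1']*r2); K=i['camera_matrix']; return s*[K[0,0],K[1,1]]+K[:2,2]
def w2W(p,P): # P mm winch -> world m
    x,y,a=p[:3]; c,s=np.cos(a),np.sin(a); P=np.asarray(P,float)/1000
    return np.stack([x+c*P[...,0]-s*P[...,1],y+s*P[...,0]+c*P[...,1],P[...,2]],-1)
def spoke(w,r=115,k=0): # k*90deg ; uppermost lean +15deg at w=0
    a=w+np.radians(15)+k*np.pi/2; return [-15+r*np.sin(a),-85,128+r*np.cos(a)]
def arm(p,r,which='tab'):
    a=p+np.radians(-20 if which=='tab' else -90); return [70+r*np.sin(a),65,194+r*np.cos(a)]
E
cat > fit.py <<'E'
from h import *
from scipy.optimize import least_squares
T=manip.camera_info('top');S=manip.camera_info('scene')
t=lambda u,v:(220+u/4,180+v/4); s=lambda u,v:(230+u/4,180+v/4)
corn=[(115,80,8),(115,-80,8),(-115,-80,8),(-115,80,8)]
tp=[t(252,152),t(497,75),t(602,422),t(358,497)]
def res(q,full=False):
    h=q[4]; dx=q[5]
    P=[(a+dx,b,h) for a,b,_ in corn]
    e=[proj(T,w2W(q,P))-tp, proj(S,w2W(q,[P[1],P[0]]))-[s(172,546),s(437,567)]]
    tabc=arm(0,68); e.append((proj(S,w2W(q,[tabc]))-[s(453,143)]))
    e.append((proj(S,w2W(q,[spoke(q[3],115),spoke(q[3],115,2),spoke(q[3],115,1)]))-[s(190,50),s(190,398),s(153,310)]))
    e.append(proj(T,w2W(q,[spoke(q[3],115,1),spoke(q[3],115,3),spoke(q[3],115,0)]))-[t(533,78),t(632,447),t(618,312)])
    return e if full else np.concatenate(e).ravel()
r=least_squares(res,[.45,0,.3,-.57,8,0],loss='soft_l1')
print(r.x,np.degrees(r.x[2])); [print(np.round(e,1)) for e in res(r.x,True)]
np.save('pose.npy',r.x)
for n,P in dict(axle=[-15,0,128],pin=[70,65,194],tab=arm(0,68),tabrest=arm(1.4,68),noserest=arm(1.4,72,'n'),spoke=spoke(r.x[3]),spokeend=spoke(0)).items(): print(n,w2W(r.x,P).round(4))
E
python3 fit.py
```

```text
[ 0.53197721 -0.0263175   0.31643755 -0.56464864 -2.51829606  5.11633504] 18.130536130167098
[[-0.5 -0.5]
 [-1.3  0.2]
 [-0.2  0.4]
 [-0.2  0.7]]
[[-0.8 -0.3]
 [ 0.5  0.5]]
[[-3.8 -1. ]]
[[-0.2 -1.2]
 [-0.4 -0.2]
 [-0.6  0.4]]
[[-1.6 -1.4]
 [ 0.1  0.1]
 [ 0.   0.5]]
axle [ 0.5177 -0.031   0.128 ]
pin [0.5783 0.0572 0.194 ]
tab [0.5562 0.05   0.2579]
tabrest [0.6344 0.0756 0.2278]
noserest [0.5666 0.0534 0.265 ]
spoke [ 0.5116 -0.1224  0.2378]
spokeend [ 0.5725 -0.1025  0.2391]
```

```bash
cat > now.py <<'E'
from h import *
p=np.load('pose.npy');o=manip.get_obs();c,s=np.cos(p[2]),np.sin(p[2])
from scipy.spatial.transform import Rotation as R
d=o['position'][:2]-p[:2]
M=R.from_quat(o['ee_rot']).as_matrix()
print('t',o['clock'],'TCPwinch mm',np.round(1000*np.array([c*d[0]+s*d[1],-s*d[0]+c*d[1],o['position'][2]]),1),'F',o['ft_force'].round(1),'grip',round(o['grip_width'],3))
print('toolx yaw rel',np.degrees(np.arctan2(M[1,0],M[0,0])-p[2]).round(2),'z',M[:,2].round(3))
E
python3 now.py
```

```text
t 0.15 TCPwinch mm [-497.8 -434.2  230.7] F [0.1 0.1 0.3] grip 0.999
toolx yaw rel -0.03 z [-0.     0.001 -1.   ]
```

Emit:
step_arm(
  motion=[
    [0, 0, -50, 0, 0, 0],
    [0, 0, -50, 0, 0, 0],
    [0, 0, -40, 0, 0, 0],
    [0, 0, 0, 0, 0, 0],
  ],
  jaw=0,
  force=20,
)

```text
clock: 0.65
position: [0.1937, -0.5932, 0.3728]
ee_rot: [0.988, 0.157, -0.001, -0.003]
ft_force: [0.7, -0.1, 0.2]
grip_width: 0.144
```

Emit:
step_arm(
  motion=[
    [34, -36, 0, 0, 0, 0],
    [34, -36, 0, 0, 0, 0],
    [34, -36, 0, 0, 0, 0],
    [34, -36, 0, 0, 0, 0],
    [34, -36, 0, 0, 0, 0],
    [34, -36, 0, 0, 0, 0],
    [34, -36, 0, 0, 0, 0],
    [34, -36, 0, 0, 0, 0],
    [34, -36, 0, 0, 0, 0],
    [34, -36, 0, 0, 0, 0],
    [34, -36, 0, 0, 0, 0],
    [34, -36, 0, 0, 0, 0],
    [34, -36, 0, 0, 0, 0],
    [0, 0, 0, 0, 0, 0],
  ],
)

```text
clock: 2.4
position: [0.4723, 0.0097, 0.3614]
ee_rot: [0.988, 0.157, -0.007, -0.009]
ft_force: [0.2, -0.7, -0.1]
grip_width: -0.0
```

```bash
python3 now.py
python3 - <<'E'
from h import *
cv2.imwrite("pics/wrist1.png",manip.camera('wrist'))
E
```

```text
t 2.4 TCPwinch mm [-45.5  52.8 361.4] F [ 0.2 -0.7 -0.1] grip -0.0
toolx yaw rel -0.1 z [-0.017  0.015 -1.   ]
```

View pics/wrist1.png

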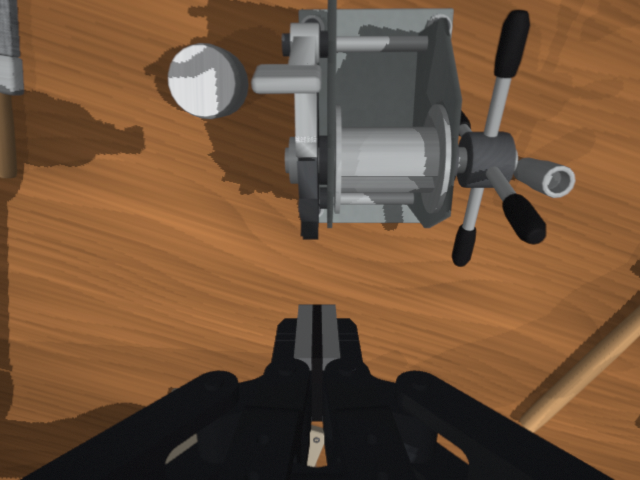

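Run:
```python
from h import *
p=np.load('pose.npy');W=manip.camera_info('wrist')
im=cv2.imread("pics/wrist1.png")
def L(P,c):
    q=proj(W,w2W(p,P)).round().astype(int).reshape(-1,1,2); cv2.polylines(im,[q],False,c,1)
for k in range(4): L([[-15,-85,128],spoke(p[3],115,k)],(0,255,0))
P=np.array(arm(0,68)); L([P+[0,-18,0],P+[0,18,0]],(0,0,255)); P=np.array(arm(0,81));L([P+[0,-18,0],P+[0,18,0]],(255,0,255))
L([arm(0,72,'n'),[70,65,194]],(255,0,0)); L([[-15,58,128],[-15,72,128]],(0,255,255))
L([[-110,-80,0],[120,-80,0],[120,80,0],[-110,80,0],[-110,-80,0]],(255,255,0))
cv2.imwrite("pics/ov1.png",cv2.resize(im[0:280,140:600],None,fx=1.7,fy=1.7))
```

```text
(no output)
```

View pics/ov1.png

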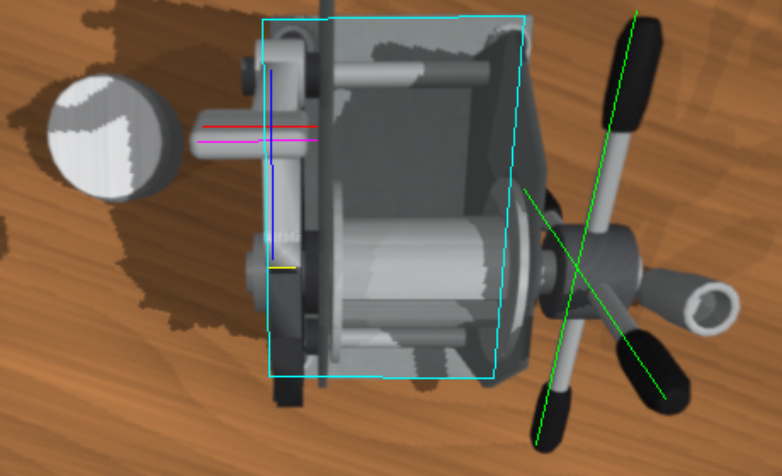

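```bash
cat > fit2.py <<'E'
from h import *
from scipy.optimize import least_squares
T=manip.camera_info('top');S=manip.camera_info('scene');W=manip.camera_info('wrist')
t=lambda u,v:(220+u/4,180+v/4); s=lambda u,v:(230+u/4,180+v/4); w=lambda u,v:(140+u/1.7,v/1.7)
corn=[(115,80),(115,-80),(-115,-80),(-115,80)]
tp=[t(252,152),t(497,75),t(602,422),t(358,497)]
def res(q,full=False):
    dx,ty=q[4:6]
    P=[(a+dx,b,8) for a,b in corn]
    e=[proj(T,w2W(q,P))-tp, proj(S,w2W(q,[P[1],P[0]]))-[s(172,546),s(437,567)]]
    tc=np.array(arm(0,68))+[0,ty,0]; te=np.array(arm(0,81))+[0,ty,0]
    e.append((proj(S,w2W(q,[tc]))-[s(453,143)]))
    e.append((proj(S,w2W(q,[spoke(q[3],115),spoke(q[3],115,2),spoke(q[3],115,1)]))-[s(190,50),s(190,398),s(153,315)]))
    e.append(proj(T,w2W(q,[spoke(q[3],115,1),spoke(q[3],115,3),spoke(q[3],115,0)]))-[t(533,78),t(632,447),t(618,312)])
    e.append(.5*(proj(W,w2W(q,[spoke(q[3],115,1),spoke(q[3],115,3),spoke(q[3],115,0),te-[0,-18,0],te-[0,18,0]]))-[w(650,18),w(541,450),w(672,402),w(192,150),w(308,150)]))
    e.append(.5*(proj(W,w2W(q,[[70,65,204]]))-[w(283,50)])[:,:1])
    return e if full else np.concatenate([x.ravel() for x in e])
r=least_squares(res,[.53,-.026,.3,-.57,5,9],loss='soft_l1')
print(r.x,np.degrees(r.x[2])); [print(np.round(e,1).tolist()) for e in res(r.x,True)]
np.save('pose.npy',r.x)
E
python3 fit2.py;python3 now.py
```

```text
[ 0.5302328  -0.02890422  0.31621008 -0.54864699  8.65087114  4.36772834] 18.11750299633486
[[-0.2, -1.6], [-0.5, -1.0], [0.8, -0.2], [0.3, 0.2]]
[[-1.9, -3.0], [-0.2, -2.1]]
[[-2.6, -1.7]]
[[-1.0, -1.6], [-0.8, -1.3], [-1.3, -0.9]]
[[-0.6, -0.7], [1.3, 1.1], [1.0, 0.5]]
[[-3.6, -0.4], [-0.6, -0.0], [-0.7, -0.4], [-0.8, -0.3], [0.2, -0.4]]
[[-2.8]]
t 2.45 TCPwinch mm [-44.1  52.7 361.3] F [-0.3 -0.6  0.3] grip -0.001
toolx yaw rel -0.25 z [-0.017  0.014 -1.   ]
```

Emit:
step_arm(
  motion=[
    [15, -10, 0, -1.1, 0.7, 0],
    [15, -10, 20, 0, 0, 0],
    [15, -10, 30, 0, 0, 0],
    [5, 0, 30, 0, 0, 0],
    [0, 0, 25, 0, 0, 0],
    [0, 0, 5, 0, 0, 0],
    [0, 0, 0, 0, 0, 0],
  ],
)

```text
clock: 3.32
position: [0.5095, 0.0419, 0.2448]
ee_rot: [0.989, 0.149, -0.002, 0.002]
ft_force: [0.2, 0.7, 0.8]
grip_width: 0.002
```

```bash
python3 now.py
python3 - <<'E'
from h import *
cv2.imwrite("pics/wrist2.png",manip.camera('wrist')); cv2.imwrite("pics/scene2.png",cv2.resize(manip.camera('scene')[130:330,210:420],(630,600)))
E
```

```text
t 3.325 TCPwinch mm [  2.3  73.8 244.8] F [0.2 0.7 0.8] grip 0.002
toolx yaw rel -1.02 z [-0.004 -0.006 -1.   ]
```

View pics/wrist2.png

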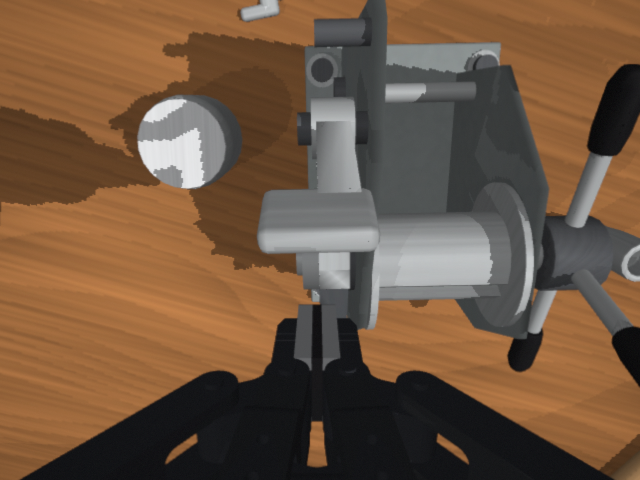

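View pics/scene2.png

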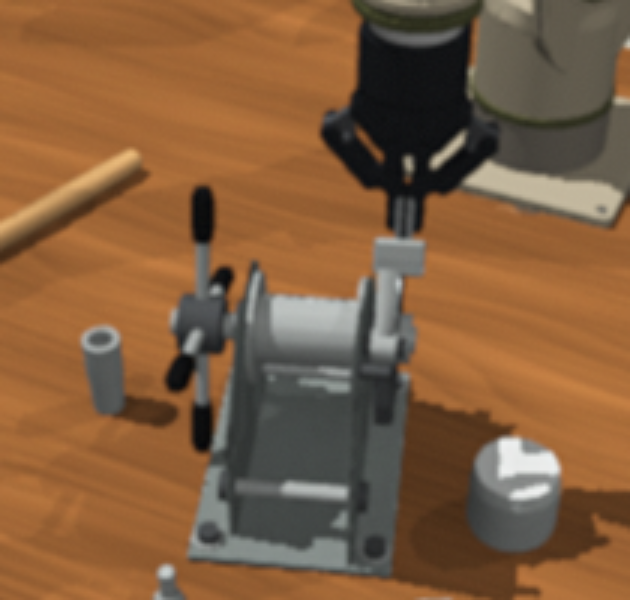

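Emit:
step_arm(
  motion=[
    [0, -12, 0, 0, 0, 1],
    [10, 0, 0, 0, 0, 0],
    [8, 0, 0, 0, 0, 0],
    [6, 0, 0, 0, 0, 0],
    [6, 0, 0, 0, 0, 0],
    [6, 0, 0, 0, 0, 0],
    [6, 0, 0, 0, 0, 0],
    [6, 0, 0, 0, 0, 0],
    [6, 0, 0, 0, 0, 0],
  ],
)

```text
clock: 4.55
position: [0.5633, 0.068, 0.2477]
ee_rot: [0.99, 0.139, -0.0, 0.003]
ft_force: [-0.1, 0.2, 0.4]
grip_width: 0.002
```

```bash
python3 now.py
python3 - <<'E'
from h import *
cv2.imwrite("pics/wrist3.png",manip.camera('wrist'))
E
```

```text
t 4.55 TCPwinch mm [ 61.5  81.8 247.7] F [-0.1  0.2  0.4] grip 0.002
toolx yaw rel -2.12 z [ 0.001 -0.006 -1.   ]
```

View pics/wrist3.png

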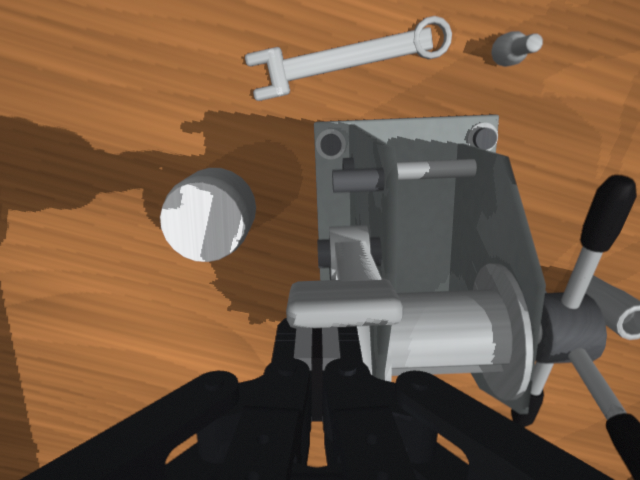

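Emit:
step_arm(
  motion=[
    [6, -2, 0, 0, 0, -1],
    [6, -2, 0, 0, 0, -1],
    [6, 0, 0, 0, 0, 0],
    [6, 0, 0, 0, 0, 0],
    [6, 0, 0, 0, 0, 0],
    [6, 0, 0, 0, 0, 0],
    [6, 0, 0, 0, 0, 0],
    [0, 0, 0, 0, 0, 0],
    [0, 0, 0, 0, 0, 0],
  ],
)

```text
clock: 5.72
position: [0.6057, 0.086, 0.2473]
ee_rot: [0.987, 0.158, 0.0, 0.003]
ft_force: [-0.4, 0.4, -0.1]
grip_width: 0.002
```

```bash
python3 now.py
python3 - <<'E'
from h import *
cv2.imwrite("pics/wrist4.png",manip.camera('wrist'));cv2.imwrite("pics/scene4.png",cv2.resize(manip.camera('scene')[130:330,210:420],(630,600)))
E
```

```text
t 5.725 TCPwinch mm [107.5  85.7 247.3] F [-0.4  0.4 -0.1] grip 0.002
toolx yaw rel 0.02 z [ 0.001 -0.006 -1.   ]
```

View pics/wrist4.png

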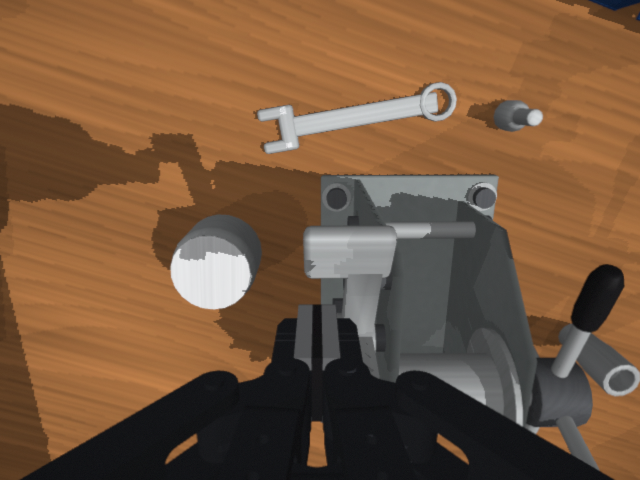

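View pics/scene4.png

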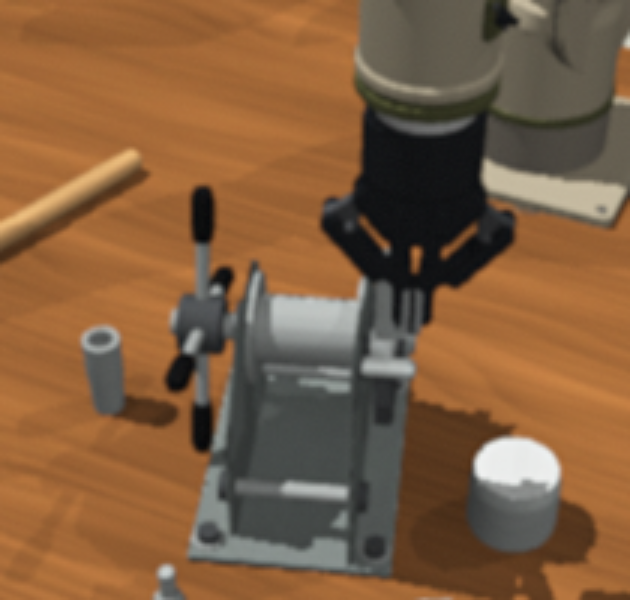

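Emit:
step_arm(
  motion=[
    [0, 0, -30, 0, 0, 0],
    [0, 0, -40, 0, 0, 0],
    [0, 0, -40, 0, 0, 0],
    [-20, 18, 0, 0, 0, 0],
    [-36, 32, 0, 0, 0, 0],
    [-36, 32, 0, 0, 0, 0],
    [-36, 32, 0, 0, 0, 0],
    [-36, 32, 0, 0, 0, 0],
    [-36, 32, 0, 0, 0, 0],
    [-16, 12, 0, 0, 0, 0],
    [0, 0, 0, 0, 0, 0],
  ],
)

```text
clock: 7.2
position: [0.4527, -0.1689, 0.3627]
ee_rot: [0.988, 0.157, 0.0, 0.004]
ft_force: [0.1, -0.0, -0.1]
grip_width: 0.0
```

```bash
python3 now.py
python3 - <<'E'
from h import *
cv2.imwrite("pics/wrist5.png",manip.camera('wrist'));cv2.imwrite("pics/scene5.png",cv2.resize(manip.camera('scene')[150:330,220:420],(660,594)))
E
```

```text
t 7.2 TCPwinch mm [-117.3 -108.9  362.7] F [ 0.1 -0.  -0.1] grip 0.0
toolx yaw rel -0.06 z [ 0.002 -0.008 -1.   ]
```

View pics/wrist5.png

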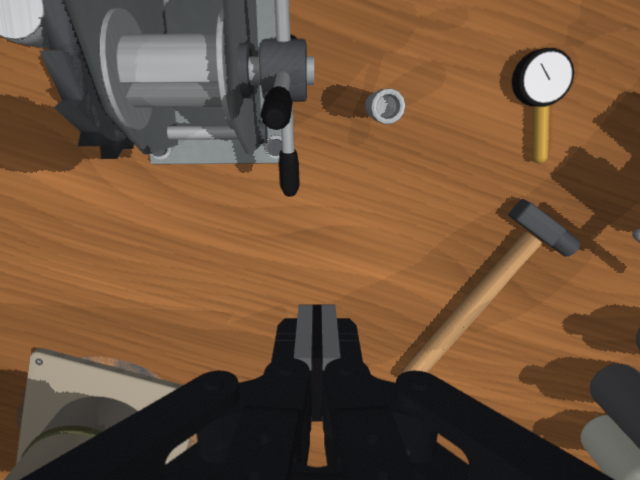

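View pics/scene5.png

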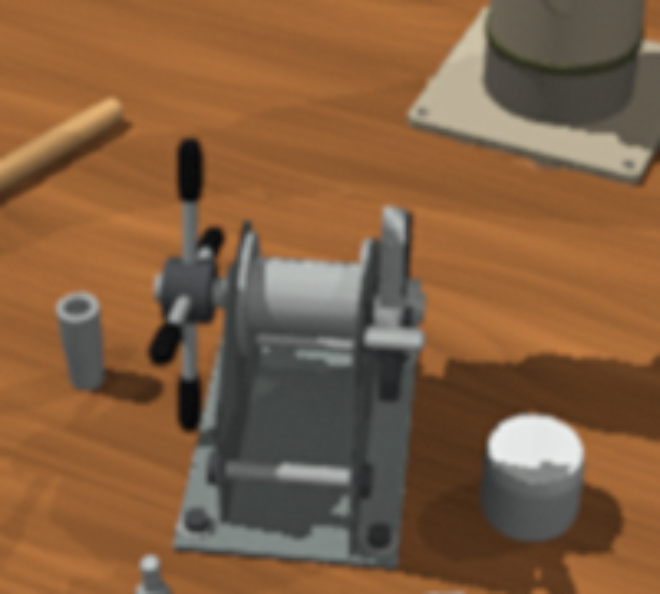

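Emit:
step_arm(
  motion=[
    [12, -12, 20, 0, 0, 0],
    [12, -12, 35, 0, 0, 0],
    [5, 0, 35, 0, 0, 0],
    [0, 0, 35, 0, 0, 0],
    [0, 0, 25, 0, 0, 0],
    [0, 0, 5, 0, 0, 0],
    [0, 0, 0, 0, 0, 0],
  ],
)

```text
clock: 8.18
position: [0.4801, -0.1236, 0.2043]
ee_rot: [0.986, 0.167, 0.003, 0.003]
ft_force: [0.3, -0.2, 0.3]
grip_width: -0.0
```

```bash
python3 now.py
python3 - <<'E'
from h import *
cv2.imwrite("pics/wrist6.png",manip.camera('wrist'))
E
```

```text
t 8.175 TCPwinch mm [-77.1 -74.4 204.3] F [ 0.3 -0.2  0.3] grip -0.0
toolx yaw rel 1.12 z [ 0.006 -0.004 -1.   ]
```

View pics/wrist6.png

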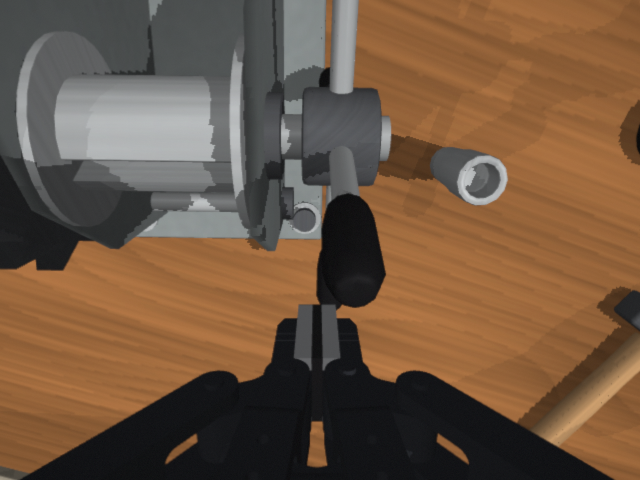

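Emit:
step_arm(
  motion=[
    [0, 10, 0, 0, 0, 1],
    [5, 1, 0, 0, 0, 0],
    [6, 0, 0, 0, 0, 0],
    [6, 0, 0, 0, 0, 0],
    [6, 0, 0, 0, 0, 0],
    [6, 0, 0, 0, 0, 0],
    [6, 0, 0, 0, 0, 0],
    [4, 0, 0, 0, 0, 0],
    [0, 0, 0, 0, 0, 0],
    [0, 0, 0, 0, 0, 0],
  ],
)

```text
clock: 9.48
position: [0.5247, -0.1223, 0.2072]
ee_rot: [0.988, 0.157, 0.004, 0.004]
ft_force: [-2.0, -0.2, 0.5]
grip_width: 0.0
```

```bash
python3 now.py
python3 - <<'E'
from h import *
cv2.imwrite("pics/wrist7.png",manip.camera('wrist'));cv2.imwrite("pics/scene7.png",cv2.resize(manip.camera('scene')[150:330,220:420],(660,594)))
E
```

```text
t 9.475 TCPwinch mm [-34.3 -87.1 207.2] F [-2.  -0.2  0.5] grip 0.0
toolx yaw rel -0.01 z [ 0.009 -0.006 -1.   ]
```

View pics/wrist7.png

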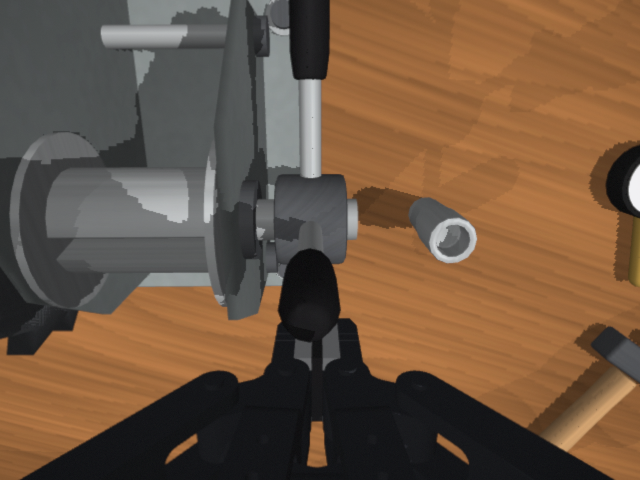

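View pics/scene7.png

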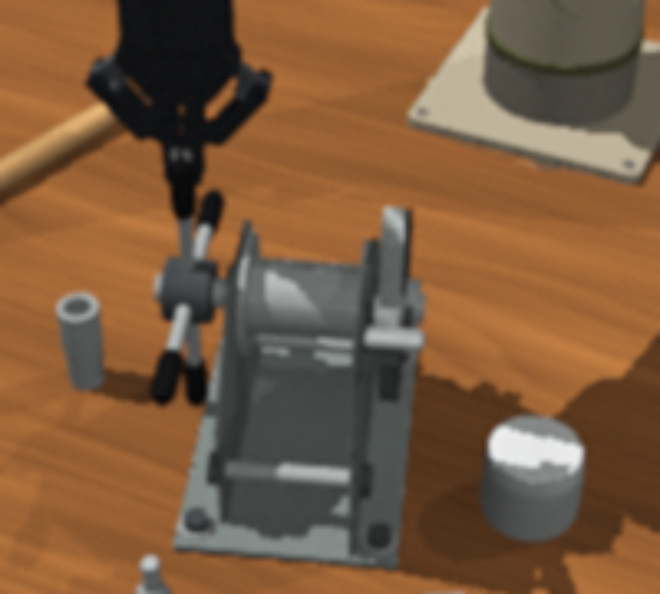

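```bash
cat > wa.py <<'E'
from h import *
from scipy.optimize import minimize_scalar
p=np.load('pose.npy')
def est(obs): # list (cam info, k, (u,v))
    f=lambda w:sum(np.sum((proj(i,w2W(p,spoke(w,112,k)))-np.array(q))**2) for i,k,q in obs)
    r=minimize_scalar(f,bounds=(-.8,.3),method='bounded')
    print('w',r.x,[ (proj(i,w2W(p,spoke(r.x,112,k)))-np.array(q)).round(1).tolist() for i,k,q in obs])
    for o in obs:
        f1=lambda w:np.sum((proj(o[0],w2W(p,spoke(w,112,o[1])))-np.array(o[2]))**2)
        print('  k',o[1],minimize_scalar(f1,bounds=(-.8,.3),method='bounded').x)
E
python3 - <<'E'
from wa import *
S=manip.camera_info('scene'); s=lambda u,v:(220+u/3.3,150+v/3.3)
est([(S,3,s(211,199)),(S,1,s(162,394)),(S,2,s(196,396))])
est([(S,0,s(190,146)),(S,1,s(155,356)),(S,2,s(189,424))])
E
```

```text
w -0.2807852775059357 [[0.3, -1.5], [-1.4, -1.1], [-0.6, 0.1]]
  k 3 -0.32370928188513765
  k 1 -0.24695810379764394
  k 2 -0.2715891369850217
w -0.5379974420858714 [[-1.1, -2.0], [0.3, -0.2], [-0.5, -1.6]]
  k 0 -0.47206040986590003
  k 1 -0.534021785372521
  k 2 -0.5931251167305172
```

Emit:
step_arm(
  motion=[
    [4, 0, 0, 0, 0, 0],
    [4, 0, 1, 0, 0, 0],
    [4, -1, 1, 0, 0, 0],
    [2, 0, 0, 0, 0, 0],
    [0, 0, 0, 0, 0, 0],
  ],
)

```text
clock: 10.2
position: [0.5382, -0.1172, 0.2053]
ee_rot: [0.988, 0.157, 0.004, 0.004]
ft_force: [-2.4, -0.6, 1.7]
grip_width: -0.0
```

```bash
python3 now.py
python3 - <<'E'
from h import *
cv2.imwrite("pics/wrist8.png",manip.camera('wrist'));cv2.imwrite("pics/scene8.png",cv2.resize(manip.camera('scene')[150:330,220:420],(660,594)))
E
```

```text
t 10.2 TCPwinch mm [-19.9 -86.4 205.3] F [-2.4 -0.6  1.7] grip -0.0
toolx yaw rel -0.05 z [ 0.008 -0.007 -1.   ]
```

View pics/scene8.png

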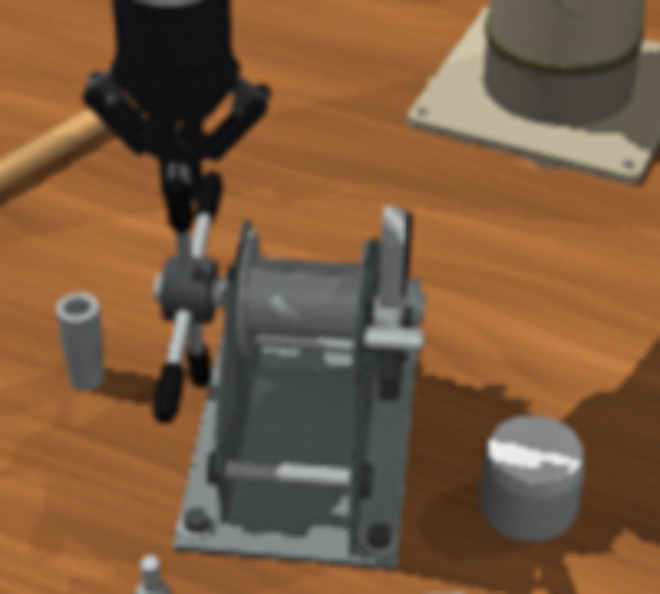

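View pics/wrist8.png

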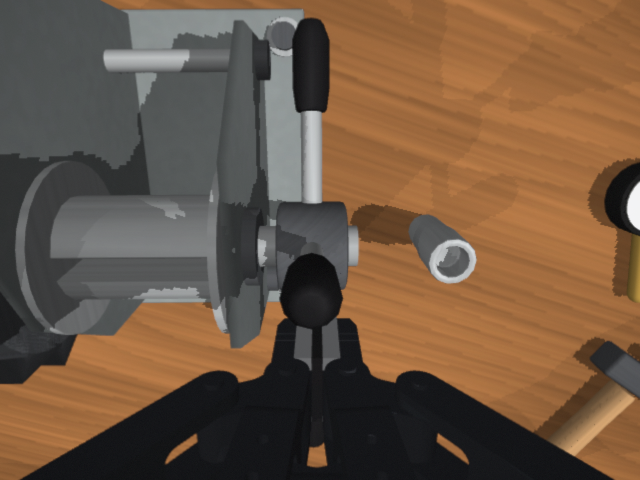

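Run:
```python
from wa import *
S=manip.camera_info('scene');W=manip.camera_info('wrist'); s=lambda u,v:(220+u/3.3,150+v/3.3)
est([(S,3,s(209,181)),(S,1,s(163,411)),(S,2,s(203,379)),(W,1,(312,22))])
cv2.imwrite("pics/scene8b.png",cv2.resize(cv2.imread('pics/scene8.png')[150:450,100:300],(533,800)))
```

```text
w -0.17480566045322385 [[0.7, 0.3], [-1.3, -2.6], [-1.9, 1.9], [-0.4, 2.9]]
  k 3 -0.16291803856481538
  k 1 -0.08414404232939535
  k 2 -0.10839302860595688
  k 1 -0.6201751838273003
```

Emit:
step_arm(
  motion=[
    [-10, 0, 0, 0, 0, 0],
    [-20, 0, 0, 0, 0, 0],
    [-20, 0, -20, 0, 0, 0],
    [-10, 0, -50, 0, 0, 0],
    [0, -30, -50, 0, 0, 0],
    [0, -50, -50, 0, 0, 0],
    [0, -20, 0, 0, 0, 0],
    [0, 0, 0, 0, 0, 0],
  ],
)

```text
clock: 11.3
position: [0.4451, -0.0432, 0.3718]
ee_rot: [0.988, 0.156, 0.005, 0.004]
ft_force: [0.5, -1.9, 0.3]
grip_width: 0.002
```

```bash
python3 now.py
python3 - <<'E'
from h import *
import json
W=manip.camera_info('wrist');np.savez('w9.npz',**W)
cv2.imwrite("pics/wrist9.png",manip.camera('wrist'));s=manip.camera('scene');cv2.imwrite("pics/scene9.png",cv2.resize(s[180:300,250:370],(800,800),interpolation=cv2.INTER_CUBIC)[:600]); 
t=manip.camera('top');cv2.imwrite("pics/top9.png",cv2.resize(t[180:320,220:420],(800,560),interpolation=cv2.INTER_CUBIC))
E
```

```text
t 11.3 TCPwinch mm [-85.4  12.9 371.8] F [ 0.5 -1.9  0.3] grip 0.002
toolx yaw rel -0.11 z [ 0.011 -0.006 -1.   ]
```

View pics/scene9.png

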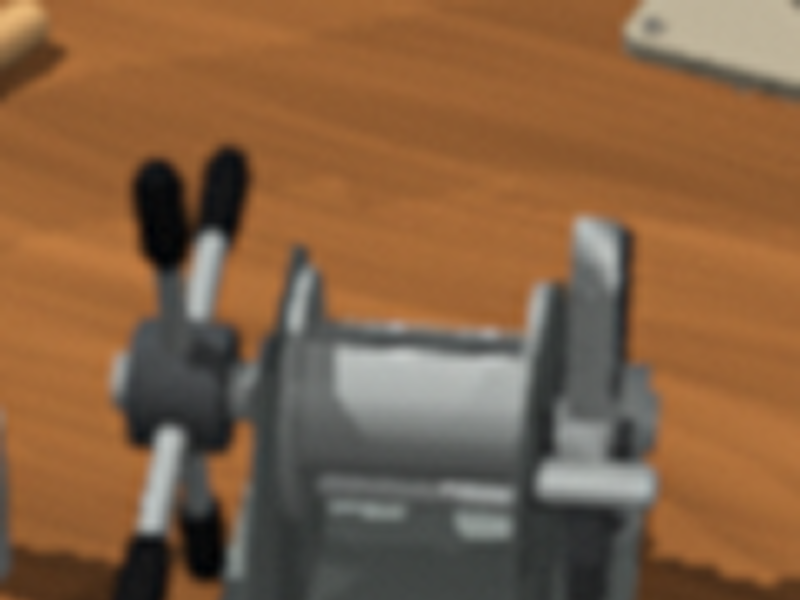

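View pics/wrist9.png

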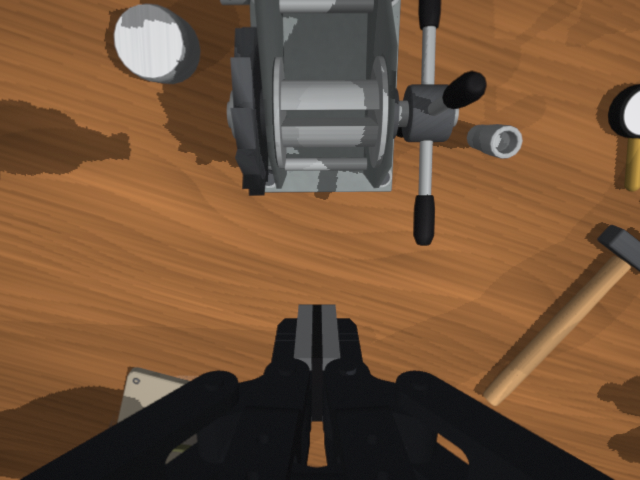

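View pics/top9.png

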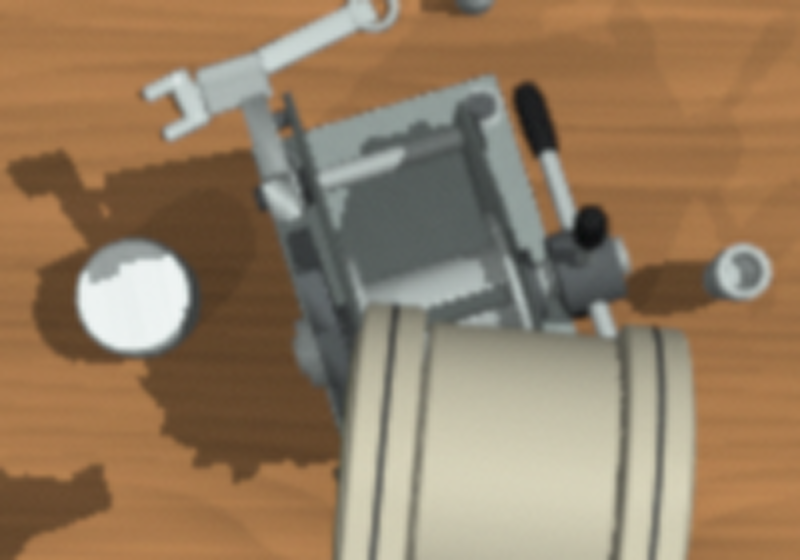

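Run:
```python
from h import *
p=np.load('pose.npy');W=dict(np.load('w9.npz'))
im=cv2.imread('pics/wrist9.png');cv2.imwrite('pics/wrist9c.png',cv2.resize(im[60:200,220:480],(780,420),interpolation=cv2.INTER_CUBIC))
def P(r,a,y): return [-15+r*np.sin(a),y,128+r*np.cos(a)]
for y in(-20,20):
  a=np.linspace(-2,2,400); v=proj(W,w2W(p,[P(28,b,y) for b in a]));print('cyl v',v[:,1].min(),v[:,1].max(),'u',v[200])
  for w in(-.2,-.15,-.1,-.05,0,.05):
    q=proj(W,w2W(p,[P(np.hypot(27.3,6),w+e,y) for e in(-.216,.216)])); print(y,w,q[:,1].round(1))
for w in(-.2,-.1,0): print(w,[proj(W,w2W(p,spoke(w,112,k))).round(1).tolist() for k in(0,1,3)])
```

```text
cyl v 81.50244032840382 148.92951072320238 u [354.77189471 116.62650729]
-20 -0.2 [131.1 116.2]
-20 -0.15 [129.5 114.4]
-20 -0.1 [127.9 112.6]
-20 -0.05 [126.2 110.8]
-20 0 [124.5 109. ]
-20 0.05 [122.7 107.2]
cyl v 81.53400384135401 149.01866983323904 u [305.05256546 116.69270094]
20 -0.2 [131.2 116.3]
20 -0.15 [129.6 114.5]
20 -0.1 [127.9 112.7]
20 -0.05 [126.3 110.9]
20 0 [124.5 109.1]
20 0.05 [122.8 107.3]
-0.2 [[473.2, 108.8], [434.8, -28.5], [419.3, 240.9]]
-0.1 [[474.5, 89.8], [431.0, -22.9], [422.3, 243.3]]
0 [[475.1, 70.9], [427.5, -16.2], [425.5, 244.6]]
```

View pics/wrist9c.png

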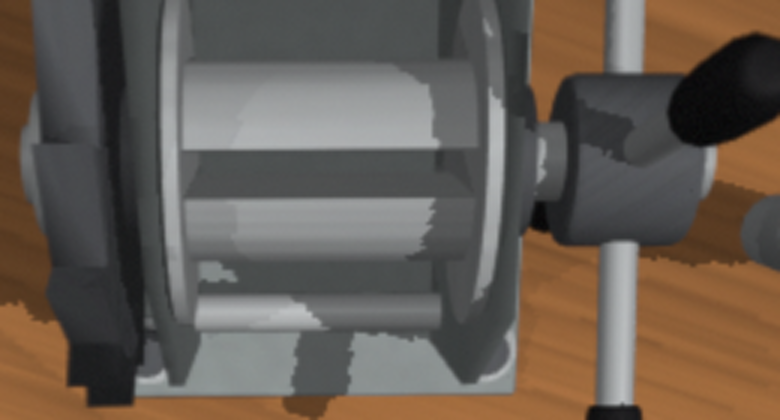

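Emit:
step_arm(
  motion=[
    [20, -8, 0, 0, 0, 0],
    [40, -12, 0, 0, 0, 0],
    [40, -12, 0, 0, 0, 0],
    [40, -8, 0, 0, 0, 0],
    [30, -4, 0, 0, 0, 0],
    [6, 0, 0, 0, 0, 0],
    [0, 0, 0, 0, 0, 0],
    [0, 0, 0, 0, 0, 0],
  ],
)

```text
clock: 12.45
position: [0.6053, 0.0401, 0.3603]
ee_rot: [0.989, 0.147, -0.003, 0.001]
ft_force: [-0.4, -0.8, 0.0]
grip_width: 0.006
```

```bash
python3 now.py
python3 - <<'E'
from h import *
cv2.imwrite("pics/wrist10.png",manip.camera('wrist'));s=manip.camera('scene');cv2.imwrite("pics/scene10.png",cv2.resize(s[140:290,250:400],(600,600),interpolation=cv2.INTER_CUBIC))
E
```

```text
t 12.45 TCPwinch mm [ 92.8  42.2 360.3] F [-0.4 -0.8  0. ] grip 0.006
toolx yaw rel -1.24 z [-0.006 -0.003 -1.   ]
```

View pics/scene10.png

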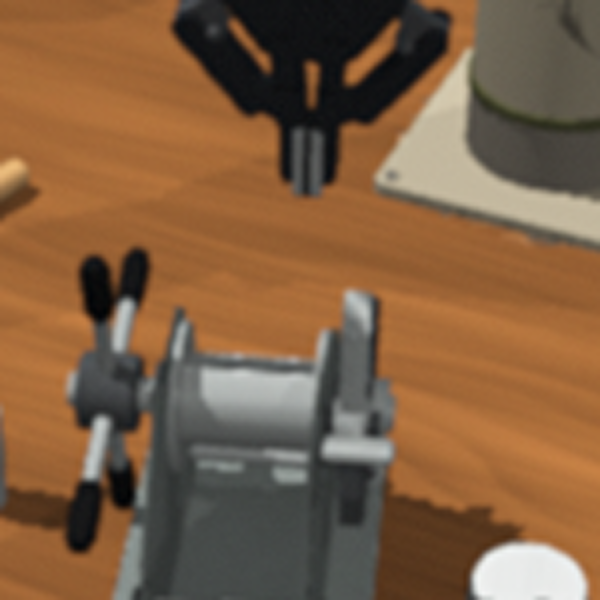

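View pics/wrist10.png

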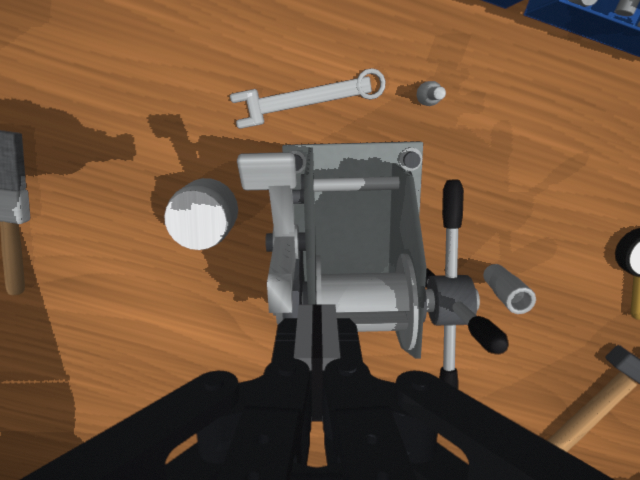

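Emit:
step_arm(
  motion=[
    [2, -13, 0, 0, 0, -1.2],
    [2, -13, 0, 0, 0, 0],
    [0, 0, 25, 0, 0, 0],
    [0, 0, 35, 0, 0, 0],
    [0, 0, 22, 0, 0, 0],
    [0, 0, 0, 0, 0, 0],
  ],
)

```text
clock: 13.3
position: [0.599, 0.0724, 0.2793]
ee_rot: [0.987, 0.16, -0.001, 0.002]
ft_force: [-1.0, -0.8, 0.5]
grip_width: -0.0
```

```bash
python3 now.py
python3 - <<'E'
from h import *
cv2.imwrite("pics/wrist11.png",manip.camera('wrist'));s=manip.camera('scene');cv2.imwrite("pics/scene11.png",cv2.resize(s[140:290,250:400],(600,600),interpolation=cv2.INTER_CUBIC))
E
```

```text
t 13.3 TCPwinch mm [ 96.9  74.9 279.3] F [-1.  -0.8  0.5] grip -0.0
toolx yaw rel 0.28 z [-0.001 -0.003 -1.   ]
```

View pics/scene11.png

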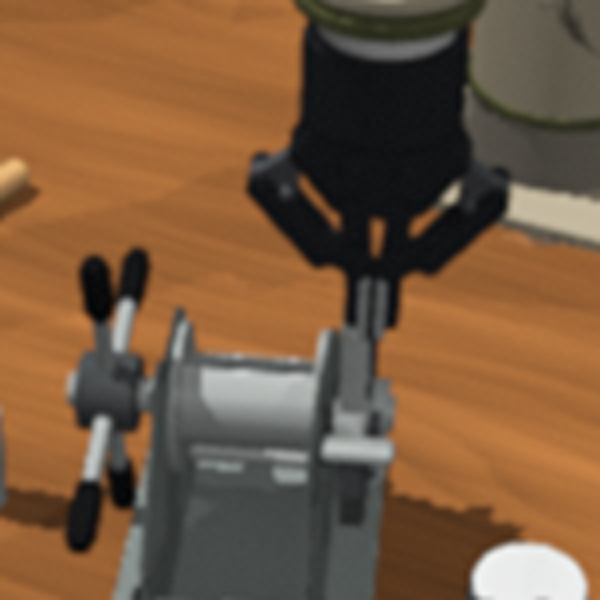

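View pics/wrist11.png

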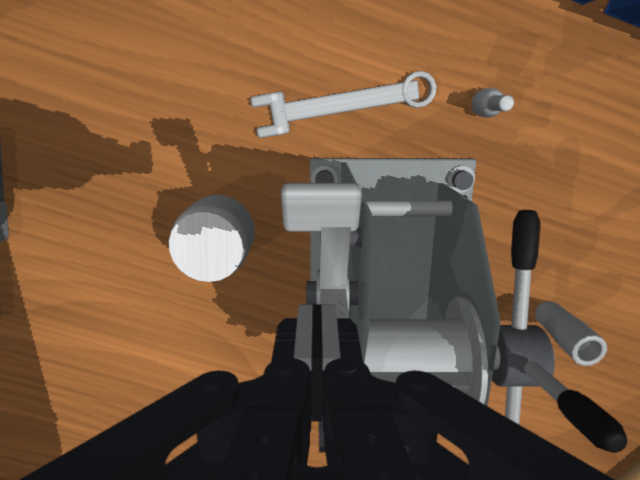

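Emit:
step_arm(
  motion=[
    [0, 8, 8, 0, 0, 0],
    [0, 0, 14, 0, 0, 0],
    [0, 0, 4, 0, 0, 0],
    [0, 0, 0, 0, 0, 0],
  ],
)

```text
clock: 13.9
position: [0.6034, 0.0646, 0.2554]
ee_rot: [0.987, 0.16, 0.002, 0.002]
ft_force: [0.2, -0.5, 0.4]
grip_width: -0.0
```

```bash
python3 now.py
```

```text
t 13.9 TCPwinch mm [ 98.7  66.1 255.4] F [ 0.2 -0.5  0.4] grip -0.0
toolx yaw rel 0.25 z [ 0.005 -0.003 -1.   ]
```

Emit:
step_arm(
  motion=[
    [-6, 0, 2, 0, 0, 0],
    [-6, 0, 2, 0, 0, 0],
    [-6, 0, 2, 0, 0, 0],
    [-6, 0, 2, 0, 0, 0],
    [-6, 0, 2, 0, 0, 0],
    [-6, 0, 1, 0, 0, 0],
    [0, 0, 0, 0, 0, 0],
  ],
)

```text
clock: 14.78
position: [0.567, 0.0527, 0.2445]
ee_rot: [0.987, 0.16, 0.003, 0.002]
ft_force: [0.3, -0.0, 0.7]
grip_width: -0.002
```

```bash
python3 now.py
python3 - <<'E'
from h import *
s=manip.camera('scene');cv2.imwrite("pics/scene12.png",cv2.resize(s[140:290,250:400],(600,600),interpolation=cv2.INTER_CUBIC))
E
```

```text
t 14.775 TCPwinch mm [ 60.3  66.2 244.5] F [ 0.3 -0.   0.7] grip -0.002
toolx yaw rel 0.25 z [ 0.006 -0.003 -1.   ]
```

View pics/scene12.png

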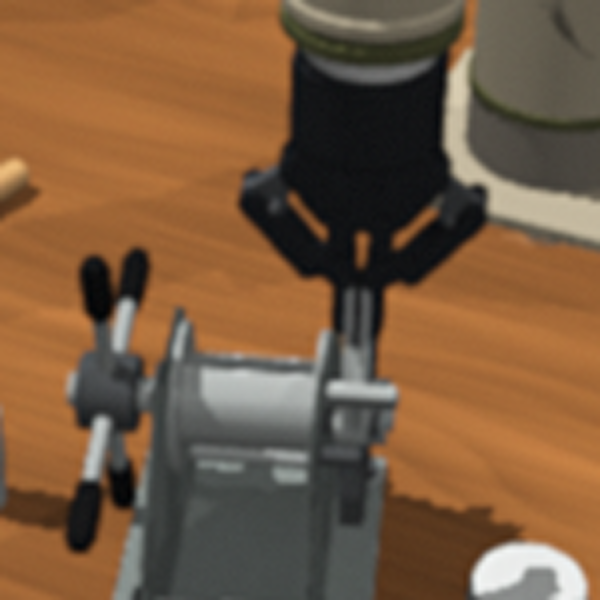

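Emit:
step_arm(
  motion=[
    [-5, 0, 0, 0, 0, 0],
    [-5, 0, 0, 0, 0, 0],
    [-5, 0, 0, 0, 0, 0],
    [-5, 0, 0, 0, 0, 0],
    [0, 0, 0, 0, 0, 0],
  ],
)

```text
clock: 15.45
position: [0.5469, 0.0461, 0.2444]
ee_rot: [0.987, 0.16, 0.003, 0.002]
ft_force: [0.1, -0.7, 0.2]
grip_width: 0.001
```

```bash
python3 now.py
python3 - <<'E'
from h import *
s=manip.camera('scene');cv2.imwrite("pics/scene13.png",cv2.resize(s[140:290,250:400],(600,600),interpolation=cv2.INTER_CUBIC))
cv2.imwrite("pics/wrist13.png",manip.camera('wrist'))
E
```

```text
t 15.45 TCPwinch mm [ 39.2  66.1 244.4] F [ 0.1 -0.7  0.2] grip 0.001
toolx yaw rel 0.26 z [ 0.006 -0.003 -1.   ]
```

View pics/scene13.png

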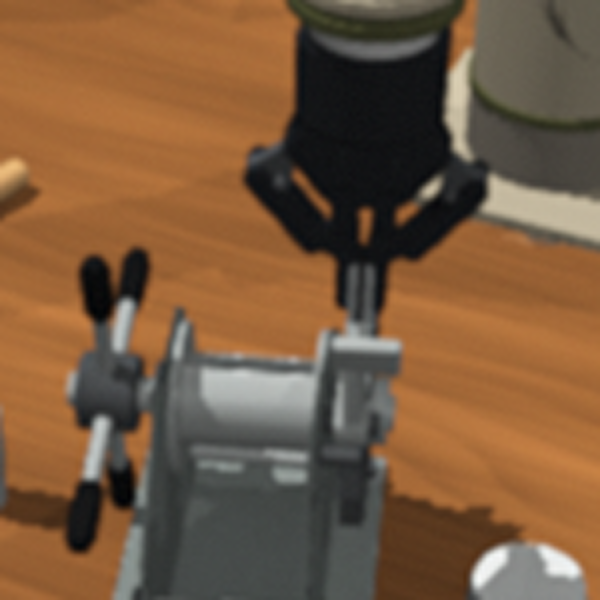

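View pics/wrist13.png

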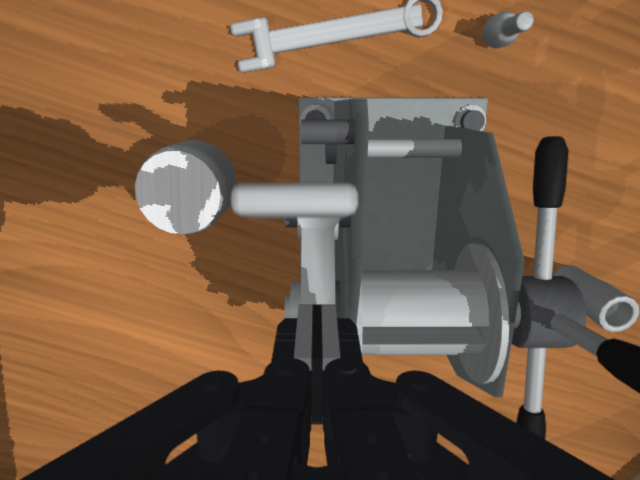

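Emit:
step_arm(
  motion=[
    [-5, 0, 0, 0, 0, 0],
    [-5, 0, 0, 0, 0, 0],
    [-5, 0, 0, 0, 0, 0],
    [-5, 0, 0, 0, 0, 0],
    [-5, 0, 0, 0, 0, 0],
    [-5, 0, 0, 0, 0, 0],
    [-6, 0, 0, 0, 0, 0],
    [-6, 0, 0, 0, 0, 0],
    [-6, 0, 0, 0, 0, 0],
    [-6, 0, 0, 0, 0, 0],
    [0, 0, 0, 0, 0, 0],
  ],
)

```text
clock: 16.92
position: [0.4921, 0.0281, 0.2441]
ee_rot: [0.987, 0.16, 0.003, 0.002]
ft_force: [-0.8, -0.3, 0.2]
grip_width: -0.003
```

```bash
python3 now.py
python3 - <<'E'
from h import *
s=manip.camera('scene');cv2.imwrite("pics/scene14.png",cv2.resize(s[140:290,250:400],(600,600),interpolation=cv2.INTER_CUBIC))
np.savez('w14.npz',**manip.camera_info('wrist'));cv2.imwrite("pics/wrist14.png",manip.camera('wrist'))
E
```

```text
t 16.925 TCPwinch mm [-18.5  66.  244.1] F [-0.8 -0.3  0.2] grip -0.003
toolx yaw rel 0.27 z [ 0.006 -0.003 -1.   ]
```

View pics/scene14.png

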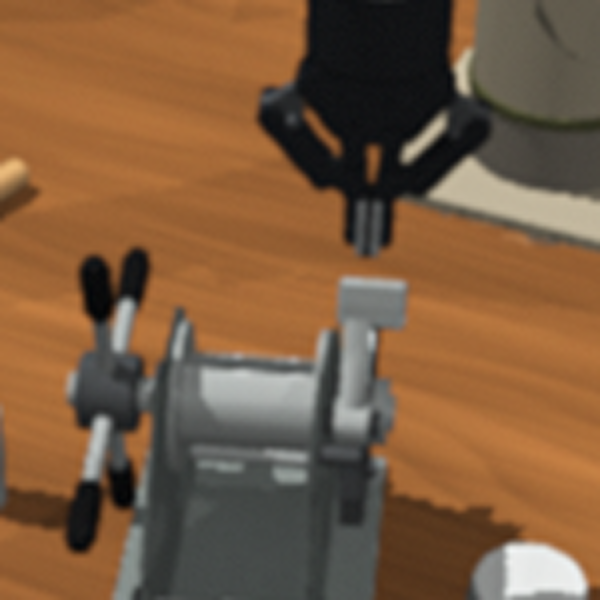

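View pics/wrist14.png

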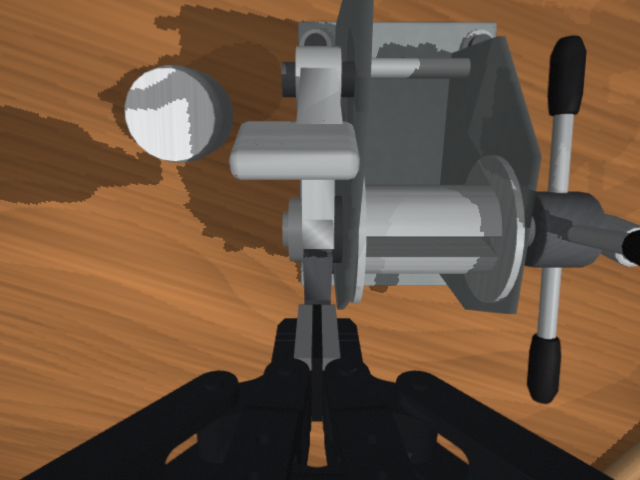

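Emit:
step_arm(
  motion=[
    [-20, 0, 0, 0, 0, 0],
    [-30, 0, -20, 0, 0, 0],
    [-20, 0, -40, 0, 0, 0],
    [0, 0, -40, 0, 0, 0],
    [0, 0, -20, 0, 0, 0],
    [0, 0, 0, 0, 0, 0],
    [0, 0, 0, 0, 0, 0],
  ],
)

```text
clock: 17.9
position: [0.4237, 0.0064, 0.3661]
ee_rot: [0.987, 0.161, 0.003, 0.001]
ft_force: [-0.3, 0.0, 0.2]
grip_width: -0.001
```

```bash
python3 now.py
python3 - <<'E'
from h import *
s=manip.camera('scene');a=cv2.imread('pics/scene0.png')
# tab template from start, matched now
t=a[205:226,330:356]; r=cv2.matchTemplate(s[190:250,315:370],t,cv2.TM_CCOEFF_NORMED);print(cv2.minMaxLoc(r),'start loc (15,15)')
c=lambda i:cv2.resize(i[180:290,260:370],(400,400),interpolation=cv2.INTER_CUBIC)
cv2.imwrite("pics/cmp15.png",np.hstack([c(a),c(s)]))
p=np.load('pose.npy');S=manip.camera_info('scene')
for q in(0,.05,.17):print(q,proj(S,w2W(p,arm(q,81))))
np.savez('w15.npz',**manip.camera_info('wrist'));im=manip.camera('wrist')
cv2.imwrite("pics/wrist15.png",im)
E
```

```text
t 17.9 TCPwinch mm [-90.3  66.7 366.1] F [-0.3  0.   0.2] grip -0.001
toolx yaw rel 0.38 z [ 0.005 -0.    -1.   ]
(-0.3067273795604706, 0.992653489112854, (0, 17), (15, 15)) start loc (15,15)
0 [338.94339724 208.03933217]
0.05 [338.81872921 208.66103184]
0.17 [338.49521367 210.5429314 ]
```

View pics/cmp15.png

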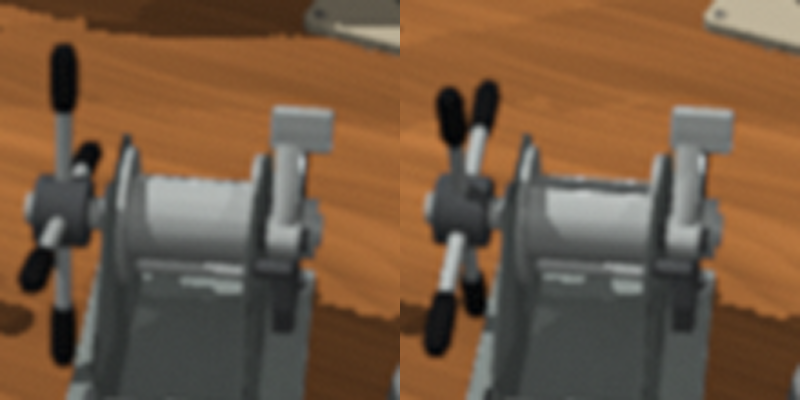

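View pics/wrist15.png

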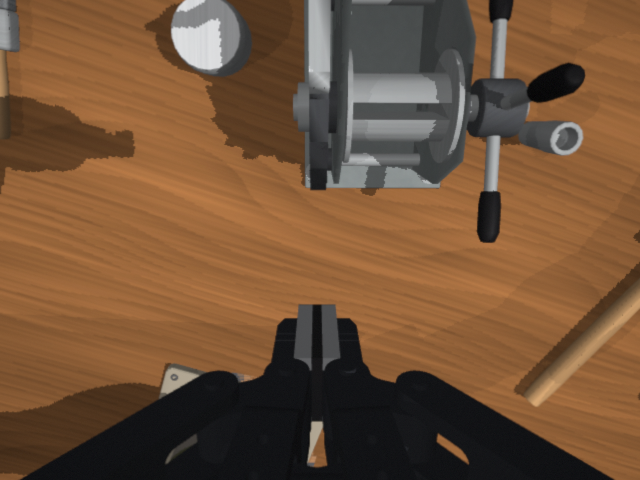

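Run:
```python
from h import *
s=manip.camera('scene');a=cv2.imread('pics/scene0.png')
u=lambda i:cv2.resize(i,None,fx=8,fy=8,interpolation=cv2.INTER_CUBIC)
r=cv2.matchTemplate(u(s[200:232,325:362]),u(a[205:226,330:356]),cv2.TM_CCOEFF_NORMED);_,m,_,l=cv2.minMaxLoc(r);print('tab shift px',(np.array(l)-40)/8,m)
r=cv2.matchTemplate(u(s[285:325,285:345]),u(a[290:320,290:340]),cv2.TM_CCOEFF_NORMED);_,m,_,l=cv2.minMaxLoc(r);print('ref shift',(np.array(l)-40)/8,m)
p=np.load('pose.npy');W=dict(np.load('w15.npz'))
def P(r,b,y): return [-15+r*np.sin(b),y,128+r*np.cos(b)]
v=proj(W,w2W(p,[P(28,b,0) for b in np.linspace(-2,2,400)]))[:,1];print(v.min(),v.max())
for w in(-.16,-.1,-.05,0,.05): print(w,proj(W,w2W(p,[P(28,w+e,0) for e in(-.216,.216)]))[:,1].round(1))
im=cv2.imread('pics/wrist15.png');cv2.imwrite('pics/wrist15c.png',cv2.resize(im[60:200,290:490],(800,560),interpolation=cv2.INTER_CUBIC))
```

```text
tab shift px [0.    0.125] 0.9938012957572937
ref shift [-0.125  0.   ] 0.9915074110031128
74.36809912953635 143.43116549338333
-0.16 [123.6 108.1]
-0.1 [121.6 105.9]
-0.05 [119.9 104.1]
0 [118.1 102.2]
0.05 [116.3 100.4]
```

View pics/wrist15c.png

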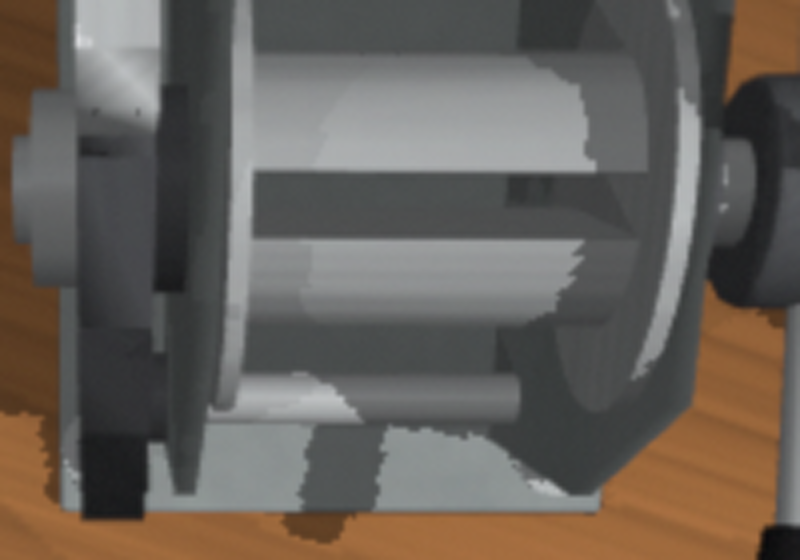

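```bash
python3 -c "
from workcell import manip
print(manip.hand_in())"
```

```text
the job is handed in; nothing more can be done
None
```

I tipped the pawl over onto its rest with closed fingertips, pushed the wheel back one notch by its top spoke, and tipped the pawl back down. I then moved the arm clear and handed the job in at about 18 s; no verdict was reported.

What my last checks showed:
- **Pawl:** it looks seated. The thumb tab is within about 0.13 px of where it stood at the start. If the pawl were sitting on top of a tooth, the tab would have shifted about 2.5 px.
- **Wheel:** the strap slot in the drum puts it at about -0.06 to -0.09 rad, inside the wanted range.
- **Forces:** the wrist force read at most about 3 N at the end of each move.
- **Bench:** I planned no contact with the loose things and saw none displaced, but I did not measure their positions afterwards.

Some measurements disagreed:
- **Wheel angle:** an earlier, coarser reading from the spoke ends in the scene camera gave -0.08 to -0.17 rad. I relied on the closer wrist-camera view of the slot instead.
- **Winch position:** my position fit differed by up to about 4 mm between cameras, so I corrected the sideways finger position from the wrist pictures.

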